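# Switch the pull-to-turn purge valve on a chromatography console

## Task

On the sloping console with the black bar handle, switch the purge valve over: pull the handle out to unlock it, turn it a quarter turn clockwise (seen facing the handle) so that its rounded nose points at the double mark, then push it fully home so that it locks, and let go. Do not knock over or push away the loose bottles and the jar beside the consoles.

Things in the scene. Friction and masses are not known exactly. Their poses are not given: they have to be found in the camera images.
- handle (a point): grip point of the black bar handle, moving and turning with it: bar 84 long (own x), 18 wide (y), 40 mm high (z), flat-sided; point on the valve axis, mid-bar, 18 mm below its top. Own z = valve axis, out of the panel, leaning 25 degrees from vertical to the console's front: pull along it. Own x points to the rounded nose (9 mm past that end of the bar, pale line on top).
- collar (a point): centre of the top of the steel collar (62 mm across, 14 high) whose notches lock the handle's lugs; z = valve axis. With the handle home, the handle point is 28 mm above it. Collar and the 132 mm disc below it are fixed, at a clock angle that varies. Dark marks on the disc: a single line where the nose starts, a double line a quarter turn clockwise, where it must end.
- pull (a joint): how far the handle is out, m: 0 = home, 0.022 = outer stop. Slides stiffly (5 N, no spring), stays where left. Below 0.012 its lugs are in the collar's notches and it cannot turn; from there out it turns freely, and it goes home only within about 0.08 rad of either end of its turn.
- turn (a joint): how far the handle is turned clockwise seen facing it (about its own -z), rad: 0 at the single mark, 1.571 at the double mark, a stop at each end; starts within 0.04 of 0. Light friction, 0.08 N m.
- valve_console: fixed slate wedge that carries the valve, 200 mm deep (x), 180 wide (y); origin under the panel, low front (50 mm high) at x = -85 mm, panel rising at 25 degrees to a flat deck 127 mm high from x = 75 to 115 mm. The valve axis leaves the panel at x = -5, y = 0, z = 90 mm.
- mixer_console: a fixed console of the same shape with a plain round knob, 60 mm across and 38 mm high, on the same kind of disc; not to be operated. Which console stands on the left differs.
- amber_jar: loose jar, 42 mm across, 75 mm high, standing between the consoles; origin at the centre of its underside
- bottle_a: loose clear bottle, 70 mm across, 150 mm high, on the left; origin at the centre of its underside
- bottle_b: loose amber bottle, 70 mm across, 150 mm high, on the right; origin at the centre of its underside

How it is judged:
By the outcome, as a careful person would: the job done as asked, in the order asked, and still so for the second after the job is handed in, with the robot touching nothing.
It also fails if it takes over 45 s, if anything falls off the work surface, if the arm or the gripper's body presses on something with over 40 N, if the wrist force passes 120 N, or if a joint passes its speed limit or range.

## Robot

A 6-joint arm with a two-finger parallel gripper is mounted at the origin on the work surface. World frame = base frame: x ahead of the robot, y to its left, z up, the work surface at z = 0. Lengths are in m, angles in rad, forces in N, time in s.
With the tool pointing down it reaches from about 0.225 to 0.875 m from the base axis. Payload 3.4 kg.
Tool frame: the origin (TCP) lies midway between the tips of the shut fingers; the grasp point (between the pads) lies 19 mm behind it (manip.grip_point_offset is the distance from the TCP to the grasp point, in m); x points along the fingers, y is the direction in which the jaws open and shut, and the axes are right-handed (so a half turn about x gives the same grasp; the last joint's range is limited). The gripper opens to 85 mm and grips with 20 to 120 N. Pads are 22 mm wide; open, the fingers measure 114 mm over their backs; the gripper's body (76 mm by 85 mm) begins 54 mm behind the grasp point. The pads swing forward as they close: fully open they stand 13 mm farther back than shut.
Start: joints at [1.078, 0.276, 1.505, -0, 1.361, -0.121], TCP at [0.209, 0.536, 0.231] pointing down, gripper open.
Joint ranges: [-2.89, 2.89], [-0.75, 2.08], [0.22, 2.7], [-1.18, 4.32], [0.11, 2.71], [-2.7, 2.7]. Speed limits (rad/s): [2.57, 2.57, 3.14, 3.14, 3.14, 3.14].

## Interface

Orientations are given as a unit quaternion [w, x, y, z].
In Python, from rig import manip gives the robot as it stands.
- The arm moves only by the shell command python3 -m crank 'ROWS' [FORCE]. ROWS is a JSON object of lists of equal length, an entry for each row: "grip": the opening, from 0 (shut) to 1 (fully open); "slide": the shift along the world's x, y, z in cm, a list of three; "roll": the turn about the world's z in degrees. In form: {"grip": [grip, ...], "slide": [[dx, dy, dz], ...], "roll": [roll, ...]}. A call has 1 to 20 rows; each row is the pose to reach, as a shift and turn from the pose commanded when the call began; what a row does not reach only later rows make up. A row lasts 1/10 s, in which the tool goes at most 50 mm and 8.59 degrees, less where a joint would pass 70% of its speed; a pose out of reach is approached as far as the arm can. A call with a gripper value outside its range is refused whole. The fingers move at their own pace and stop on an object; FORCE is the grip in N (left out, the last holds). Time passes only in rows, so rows that repeat a pose let the fingers close. It gives the time, the measured TCP pose, the force and the opening at its end, in the units of the state.
- manip.get_state(): the state, without advancing time (a new reading comes with each control period).
- manip.get_image(name): name is "scene" or "top" or "wrist"; returns a dict with "frame" (400x640x3 uint8, red, green, blue), "K" (3x3 intrinsics, pixels), "distortion" ([k1, k2, p1, p2, k3] as OpenCV has them; the pictures are not rectified), "R" (3x3) and "t" (3): a world point X has camera coordinates R X + t. Camera axes: x right, y down, z forward; pixel columns grow to the right and rows downward; lengths in m; the calibration is good to about 2 mm. A picture is of the moment at which its call begins. There is no depth.
- manip.sign_off(): hands the job in, once; it reports no verdict.
The state is a dict: "clock": time; "qpos": joint angles; "qd": joint speeds; "effort": joint torques, N m; "position": TCP position; "ee_rot": TCP orientation; "contact_force": force on the tool from outside, world axes, zero at the start; "moment": the same for the moment, N m; "width": finger opening in m.
Only numpy, scipy, OpenCV 4.12 (cv2) and the standard library are available. Lean on these libraries where they do the work, as an engineer would, in place of code of your own. Each camera call takes 0.05 s, during which the arm holds its last target. There are 200 camera calls.

## Working session

There is one attempt and no reset: what is moved stays moved. The work goes in short steps, Python scripts to look and compute and a shell command to move; the robot and the scene stay as the last step left them, time stands still between calls to the robot, and variables do not carry over. Pictures are saved under pics/ and viewed, on a budget of 10 in all, crops included, one or two more only if the job needs it, and the job is handed in when it is done.

```bash
ls; mkdir -p pics
python3 - <<'E'
from rig import manip
import cv2,numpy as np
s=manip.get_state()
print({k:np.round(v,3) for k,v in s.items()}, manip.grip_point_offset)
for n in ("scene","top"):
    d=manip.get_image(n); cv2.imwrite(f"pics/{n}0.png",d["frame"][:,:,::-1]); print(n,np.round(d["K"],1).tolist(),d["distortion"],np.round(d["R"],3).tolist(),np.round(d["t"],3))
E
```

```text
pics
{'clock': np.float64(0.0), 'qpos': array([ 1.078,  0.277,  1.506, -0.   ,  1.361, -0.121]), 'qd': array([-0.   ,  0.001,  0.001, -0.   , -0.   ,  0.001]), 'effort': array([ 1.0000e-03, -4.1678e+01, -2.4582e+01, -0.0000e+00,  1.1000e-02,
        0.0000e+00]), 'position': array([0.209, 0.535, 0.23 ]), 'ee_rot': array([ 0.695,  0.13 ,  0.695, -0.131]), 'contact_force': array([-0.794, -0.419,  0.215]), 'moment': array([-0.044, -0.005,  0.055]), 'width': np.float64(0.086)} 0.0187
scene [[432.4, 0.0, 326.3], [0.0, 432.4, 193.9], [0.0, 0.0, 1.0]] [-0.07550741  0.          0.          0.          0.        ] [[0.646, 0.764, -0.002], [0.64, -0.543, -0.543], [-0.416, 0.349, -0.839]] [-0.38  -0.33   1.483]
top [[486.4, 0.0, 324.9], [0.0, 486.4, 189.7], [0.0, 0.0, 1.0]] [0.02500528 0.         0.         0.         0.        ] [[0.015, -1.0, 0.0], [-0.99, -0.015, -0.139], [0.139, 0.002, -0.99]] [-1.00e-03  5.96e-01  1.27e+00]
```

View pics/top0.png

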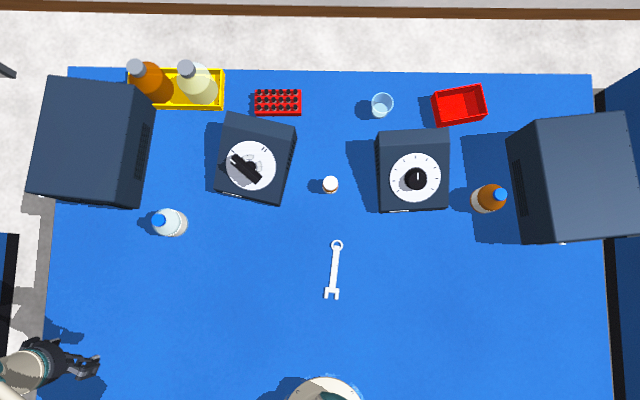

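View pics/scene0.png

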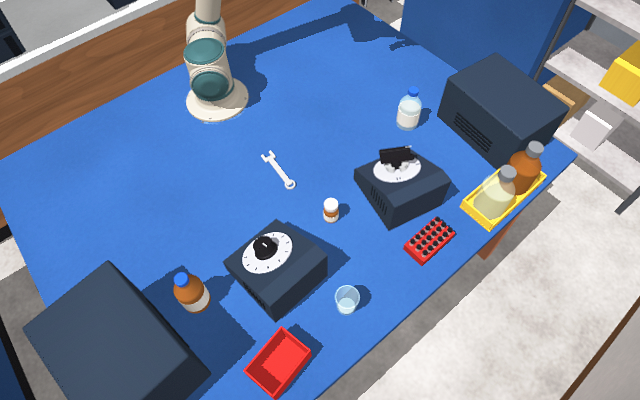

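The top view shows the valve console on the left: disc centre about (250,166), bar running from about (232,155) to (260,180), and a double mark near (264,150). Knob console is on the right, with the jar at (330,185), the clear bottle at (170,222) and the amber bottle at (488,200). The scene view agrees, with the handle at about (397,158). I'll get rough positions and a zoomed composite.

```bash
cat > h.py <<'E'
import numpy as np, cv2
from rig import manip
def ray(d,uv):
    p=cv2.undistortPoints(np.array([[uv]],float),d["K"],np.array(d["distortion"]))[0,0]
    R=np.array(d["R"]);t=np.array(d["t"])
    return -R.T@t, R.T@np.array([p[0],p[1],1.])
def atz(d,uv,z):
    c,v=ray(d,uv); return c+v*(z-c[2])/v[2]
def tri(obs):
    A=np.zeros((3,3));b=np.zeros(3)
    for d,uv in obs:
        c,v=ray(d,uv);v=v/np.linalg.norm(v);P=np.eye(3)-np.outer(v,v);A+=P;b+=P@c
    X=np.linalg.solve(A,b); return X
def proj(d,X):
    R=np.array(d["R"]);r,_=cv2.Rodrigues(R)
    return cv2.projectPoints(np.atleast_2d(np.array(X,float)),r,np.array(d["t"],float),np.array(d["K"]),np.array(d["distortion"]))[0][:,0]
E
python3 - <<'E'
from h import *
T=manip.get_image("top");S=manip.get_image("scene")
import pickle; pickle.dump((T,S),open("ts.pkl","wb"))
for n,uv,z in [("handle",(247,167),.14),("disc",(250,166),.09),("jar",(330,185),.06),("bottleA",(170,222),.1),("dbl",(264,150),.1)]: print(n,atz(T,uv,z).round(3))
print(tri([(T,(247,167)),(S,(397,158))]).round(3))
a=cv2.resize(T["frame"][105:215,205:305],None,fx=4,fy=4,interpolation=cv2.INTER_CUBIC)
b=cv2.resize(S["frame"][130:240,347:457],None,fx=3.6,fy=4,interpolation=cv2.INTER_CUBIC)
cv2.imwrite("pics/zoom.png",np.hstack([a,b])[:,:,::-1])
E
```

```text
handle [0.637 0.203 0.14 ]
disc [0.649 0.204 0.09 ]
jar [ 0.606 -0.006  0.06 ]
bottleA [0.499 0.4   0.1  ]
dbl [0.69  0.168 0.1  ]
[0.641 0.208 0.122]
```

View pics/zoom.png

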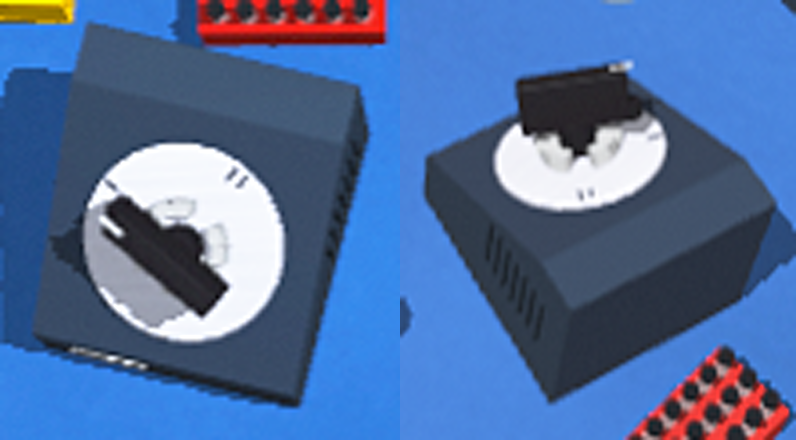

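```bash
cat > fit.py <<'E'
from h import *
import pickle
from scipy.optimize import least_squares
T,S=pickle.load(open("ts.pkl","rb"))
c,s=np.cos(np.radians(25)),np.sin(np.radians(25))
a=np.array([-s,0,c]);u=np.array([c,0,s]);v=np.array([0,1.,0])
P0=np.array([-.005,0,.09])
def W(p,L):
    x,y,th=p[:3];return np.array([[np.cos(th),-np.sin(th),0],[np.sin(th),np.cos(th),0],[0,0,1]])@np.asarray(L,float)+np.array([x,y,0])
def pan(r,f,d): return P0+d*a+r*(np.cos(f)*u+np.sin(f)*v)
if __name__=="__main__":
    tp=lambda x,y:(205+(x+.5)/4-.5,105+(y+.5)/4-.5); sp=lambda x,y:(347+(x-400+.5)/3.6-.5,130+(y+.5)/4-.5)
    obs=[(T,tp(90,25),(.115,.09,.127)),(T,tp(360,90),(.115,-.09,.127)),(T,tp(75,85),(.075,.09,.127)),(T,tp(345,145),(.075,-.09,.127)),(T,tp(38,333),(-.085,.09,.05)),
     (S,sp(570,310),(.115,-.09,.127)),(S,sp(540,255),(.075,-.09,.127)),(S,sp(742,160),(.075,.09,.127)),(S,sp(775,205),(.115,.09,.127)),(S,sp(427,160),(-.085,-.09,.05))]
    def res(p):
        r=[proj(d,W(p,L))[0]-np.array(uv) for d,uv,L in obs]
        r.append(proj(T,W(p,pan(0,0,.003)))[0]-tp(184,241))
        r.append(proj(S,W(p,pan(0,0,.003)))[0]-sp(581,152))
        r.append(proj(T,W(p,pan(p[4],p[3],.003)))[0]-tp(110,187))
        r.append(proj(T,W(p,pan(p[4],p[3]-np.pi/2,.003)))[0]-tp(236,178))
        r.append(proj(S,W(p,pan(p[4],p[3]-np.pi/2,.003)))[0]-sp(585,194))
        return np.ravel(r)
    o=least_squares(res,[.65,.2,-.2,.8,.055],loss="soft_l1")
    p=o.x;print(p.round(4),np.degrees(p[2:4]).round(1));print(res(p).reshape(-1,2).round(1).tolist())
    np.save("p.npy",p)
    for d in (.044,.047,.05,.066,.07): print("handle pt d",d,W(p,pan(0,0,d)).round(4))
    for n,f in (("start",p[3]),("end",p[3]-np.pi/2)):
        hx=W([0,0,p[2]],np.cos(f)*u+np.sin(f)*v);az=W([0,0,p[2]],a);hy=np.cross(az,hx)
        print(n,"x",hx.round(3),"y",hy.round(3),"z",az.round(3),"yaw x",np.degrees(np.arctan2(hx[1],hx[0])).round(1),"yaw y",np.degrees(np.arctan2(hy[1],hy[0])).round(1))
    # bar top model pixels vs image
    f=p[3]
    for d in (.062,.068): 
        for r in (.051,-.042): print(d,r,((proj(T,W(p,pan(r,f,d)))[0]-[205,105])*4).round(0))
E
python3 fit.py
python3 - <<'E'
from rig import manip
import numpy as np
from scipy.spatial.transform import Rotation as R
q=manip.get_state()["ee_rot"];print(R.from_quat(np.roll(q,-1)).as_matrix().round(3))
E
```

```text
[ 0.6564  0.2011 -0.2274  1.1129  0.0573] [-13.   63.8]
[[-0.3, -1.5], [-0.0, -1.3], [-0.7, -1.8], [-0.2, -0.3], [-1.5, 0.4], [-0.9, -0.4], [-0.8, 1.6], [0.0, -0.3], [-0.4, -0.8], [-1.0, -1.4], [-0.2, 0.3], [-1.2, -0.1], [0.8, -0.1], [-0.3, -0.5], [0.0, 0.5]]
handle pt d 0.044 [0.6334 0.2065 0.1299]
handle pt d 0.047 [0.6322 0.2067 0.1326]
handle pt d 0.05 [0.631  0.207  0.1353]
handle pt d 0.066 [0.6244 0.2086 0.1498]
handle pt d 0.07 [0.6227 0.2089 0.1534]
start x [0.593 0.784 0.187] y [-0.692  0.614 -0.379] z [-0.412  0.095  0.906] yaw x 52.9 yaw y 138.4
end x [ 0.692 -0.614  0.379] y [0.593 0.784 0.187] z [-0.412  0.095  0.906] yaw x -41.6 yaw y 52.9
0.062 0.051 [ 93. 211.]
0.062 -0.042 [212. 305.]
0.068 0.051 [ 90. 213.]
0.068 -0.042 [209. 307.]
[[-0.001  0.363  0.932]
 [-0.001  0.932 -0.363]
 [-1.    -0.001 -0.   ]]
```

```bash
python3 -m crank '{"grip":[0.65,0.65,0.65,0.65,0.65,0.65,0.65,0.65,0.65,0.65,0.65,0.65,0.65,0.65,0.65,0.65,0.65,0.65],"slide":[[0,0,3],[4,-3.1,3],[8,-6.2,3],[12,-9.4,3],[16,-12.5,3],[20,-15.6,3],[24,-18.8,3],[28,-22,3],[32,-25,3],[36,-28.2,3],[40,-31.3,3],[41.9,-32.8,3],[41.9,-32.8,3],[41.9,-32.8,3],[41.9,-32.8,3],[41.9,-32.8,3],[41.9,-32.8,3],[41.9,-32.8,3]],"roll":[0,8,16,24,32,40,48,56,64,69.7,69.7,69.7,69.7,69.7,69.7,69.7,69.7,69.7]}' 30
python3 - <<'E'
from h import *
import pickle
s=manip.get_state();print({k:np.round(s[k],4) for k in("clock","position","ee_rot","qpos","width","contact_force")})
d=manip.get_image("wrist");pickle.dump(d,open("w1.pkl","wb"));cv2.imwrite("pics/w1.png",d["frame"][:,:,::-1])
E
```

```text
clock: 2.0
position: [0.6271, 0.2088, 0.2618]
ee_rot: [0.645, -0.29, 0.645, 0.29]
contact_force: [-0.3, -1.2, -0.0]
width: 0.0558
{'clock': np.float64(2.0), 'position': array([0.6271, 0.2088, 0.2618]), 'ee_rot': array([ 0.6449, -0.2903,  0.6446,  0.2904]), 'qpos': array([ 2.1610e-01,  3.9400e-01,  1.2522e+00,  2.0000e-04,  1.4951e+00,
       -2.2011e+00]), 'width': np.float64(0.0558), 'contact_force': array([-0.3141, -1.1701, -0.0296])}
```

View pics/w1.png

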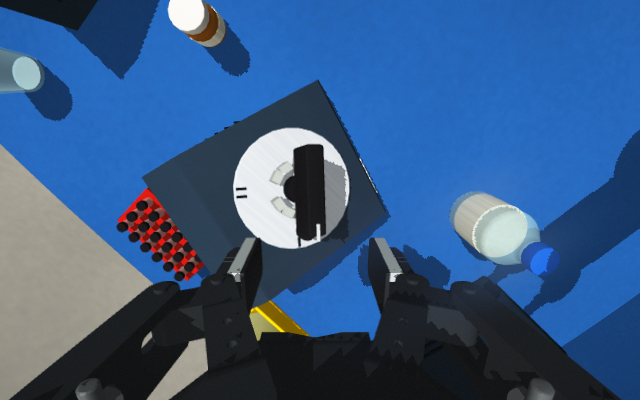

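The wrist view shows the disc centred near (291,188), double mark at (241,192), single mark at (300,242) and the bar vertical from about (310,145) to (310,240) with the nose low. I'll add these to the fit and compare the bar.

```bash
cat > fit2.py <<'E'
from fit import *
d=pickle.load(open("w1.pkl","rb"));p0=np.load("p.npy")
f=d["frame"].astype(int);m=((f.min(2)>150)&(f.max(2)-f.min(2)<30)).astype(np.uint8);m[:120]=0;m[260:]=0;m[:,:225]=0;m[:,355:]=0
k=np.argwhere(m)[:,::-1].astype(np.float32);h=cv2.convexHull(k)
e=cv2.fitEllipse(h);print("ellipse",e)
g=lambda p,dd=.003:np.array([proj(d,W(p,pan(0.066,t,dd)))[0] for t in np.linspace(0,2*np.pi,40)],np.float32)
print("pred ellipse",cv2.fitEllipse(g(p0)))
print("marks pred",proj(d,[W(p0,pan(.057,p0[3],.003)),W(p0,pan(.057,p0[3]-np.pi/2,.003))]).round(1))
# refine x,y,f from wrist: ellipse centre + double/single mark pixels
def res(q):
    p=[q[0],q[1],p0[2],q[2]]
    return np.r_[np.array(cv2.fitEllipse(g(p))[0])-e[0], proj(d,W(p,pan(.057,q[2]-np.pi/2,.003)))[0]-(241,192), .5*(proj(d,W(p,pan(.062,q[2],.003)))[0]-(300,242))]
o=least_squares(res,[p0[0],p0[1],p0[3]]);print("wrist-only x,y,clock",o.x.round(4),np.degrees(o.x[2]),o.fun.round(1))
p=np.r_[o.x[:2],p0[2],o.x[2]]
for nm,pp in (("p0",p0),("wr",p)):
  for dd in (.062,.068):
    print(nm,dd,[proj(d,W(pp,pan(0,0,dd)+r*(np.cos(pp[3])*u+np.sin(pp[3])*v)+w*(-np.sin(pp[3])*u+np.cos(pp[3])*v)))[0].round(0).tolist() for r in (.042,-.042) for w in (.009,-.009)])
E
python3 fit2.py
```

```text
ellipse ((290.84796142578125, 187.84500122070312), (115.69518280029297, 120.75496673583984), 5.595287799835205)
pred ellipse ((289.94793701171875, 187.30905151367188), (114.95893096923828, 120.25022888183594), 4.769771575927734)
marks pred [[298.4 238.7]
 [241.7 193.3]]
wrist-only x,y,clock [0.6564 0.2015 1.0944] 62.70376601387101 [-0.7 -0.3  0.8  0.4 -1.   0.7]
p0 0.062 [[326.0, 234.0], [308.0, 237.0], [320.0, 143.0], [301.0, 144.0]]
p0 0.068 [[329.0, 235.0], [311.0, 238.0], [322.0, 143.0], [303.0, 143.0]]
wr 0.062 [[326.0, 234.0], [308.0, 237.0], [321.0, 144.0], [302.0, 144.0]]
wr 0.068 [[328.0, 235.0], [310.0, 238.0], [323.0, 143.0], [304.0, 143.0]]
```

```bash
python3 -m crank '{"grip":[0.65,0.65,0.65,0.65,0.65,0.65,0.65,0.65,0.65,0.65],"slide":[[0.1,0,-3],[0.1,0,-6],[0.1,0,-9],[0.1,0,-10],[0.1,0,-11],[0.1,0,-12],[0.1,0,-13],[0.1,0,-14],[0.1,0,-14],[0.1,0,-14]],"roll":[0,0,0,0,0,0,0,0,0,0]}'
python3 - <<'E'
from h import *
d=manip.get_image("wrist");s=manip.get_image("scene");b=cv2.resize(s["frame"][115:215,347:457],(440,400),interpolation=cv2.INTER_CUBIC)
cv2.imwrite("pics/w2.png",np.hstack([d["frame"][:,150:510],b])[:,:,::-1])
E
```

```text
clock: 3.05
position: [0.629, 0.2077, 0.1214]
ee_rot: [0.645, -0.29, 0.645, 0.29]
contact_force: [-0.2, 0.3, -0.1]
width: 0.0556
```

View pics/w2.png

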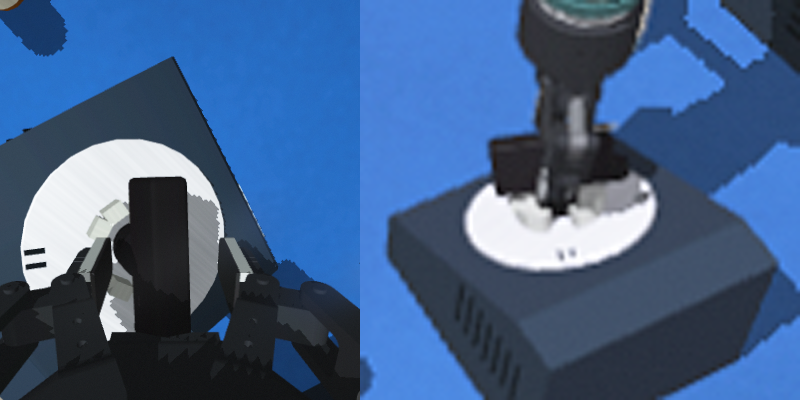

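The open fingers straddle the bar (bar at columns 131–187, pads at about 108 and 225 in the crop) with no contact. Closing now.

```bash
python3 -m crank '{"grip":[0.4,0.3,0.2,0.1,0.1,0.1,0.1,0.1,0.1,0.1],"slide":[[0,0,0],[0,0,0],[0,0,0],[0,0,0],[0,0,0],[0,0,0],[0,0,0],[0,0,0],[0,0,0],[0,0,0]],"roll":[0,0,0,0,0,0,0,0,0,0]}' 40
```

```text
clock: 4.15
position: [0.6312, 0.2063, 0.1231]
ee_rot: [0.646, -0.291, 0.643, 0.288]
contact_force: [1.6, -4.1, 7.0]
width: 0.0258
```

```bash
python3 -m crank '{"grip":[0.1,0.1,0.1,0.1,0.1,0.1,0.1,0.1],"slide":[[-0.12,0.03,0.27],[-0.25,0.06,0.54],[-0.37,0.09,0.82],[-0.5,0.11,1.09],[-0.62,0.14,1.36],[-0.74,0.17,1.63],[-0.82,0.19,1.81],[-0.82,0.19,1.81]],"roll":[0,0,0,0,0,0,0,0]}'
python3 - <<'E'
from h import *
d=manip.get_image("wrist");s=manip.get_image("scene");b=cv2.resize(s["frame"][115:215,347:457],(440,400),interpolation=cv2.INTER_CUBIC)
cv2.imwrite("pics/w3.png",np.hstack([d["frame"][:,150:510],b])[:,:,::-1])
E
```

```text
clock: 4.95
position: [0.6237, 0.2079, 0.1393]
ee_rot: [0.646, -0.292, 0.643, 0.288]
contact_force: [6.2, -4.0, -2.2]
width: 0.026
```

View pics/w3.png

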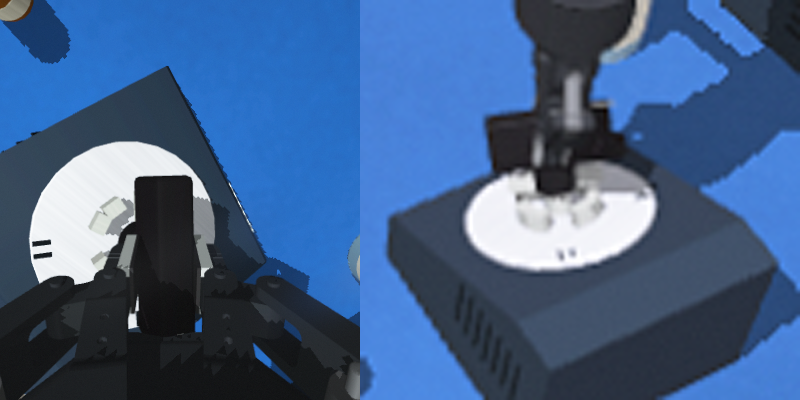

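The handle came out about 18 mm with the grip unchanged in the picture (bar still between the pads at columns 135–192), so it is unlocked. Now turning.

```bash
python3 -m crank '{"grip":[0.1,0.1,0.1,0.1,0.1,0.1,0.1,0.1],"slide":[[0,0,0],[0,0,0],[0,0,0],[0,0,0],[0,0,0],[0,0,0],[0,0,0],[0,0,0]],"roll":[-5,-10,-15,-20,-25,-30,-35,-40]}' 30; python3 -m crank '{"grip":[0.1,0.1,0.1,0.1,0.1,0.1,0.1,0.1,0.1],"slide":[[0,0,0],[0,0,0],[0,0,0],[0,0,0],[0,0,0],[0,0,0],[0,0,0],[0,0,0],[0,0,0]],"roll":[-5,-10,-15,-20,-25,-30,-35,-40,-40]}'
python3 - <<'E'
from h import *
d=manip.get_image("wrist");s=manip.get_image("top");b=cv2.resize(s["frame"][115:215,195:305],(440,400),interpolation=cv2.INTER_CUBIC)
cv2.imwrite("pics/w4.png",np.hstack([d["frame"][:,150:510],b])[:,:,::-1])
print(manip.get_state()["moment"].round(2))
E
```

```text
clock: 5.85
position: [0.6221, 0.2078, 0.1404]
ee_rot: [0.706, -0.052, 0.704, 0.049]
contact_force: [1.7, -4.6, 4.9]
width: 0.02
clock: 6.75
position: [0.6227, 0.2117, 0.1403]
ee_rot: [0.682, 0.194, 0.679, -0.19]
contact_force: [2.7, 0.6, 1.0]
width: 0.0175
[ 1.76 -1.37  0.64]
```

View pics/w4.png

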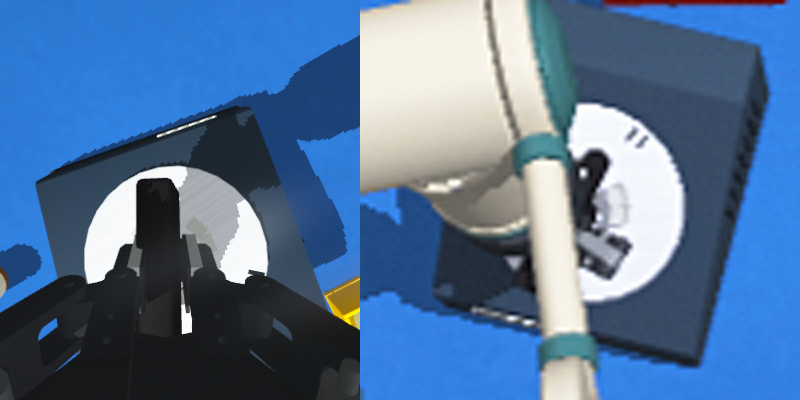

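```bash
M='import numpy as np;from rig import manip;s=manip.get_state();print("moment",s["moment"].round(2))'
python3 -m crank '{"grip":[0.1,0.1,0.1],"slide":[[0,0,0],[0,0,0],[0,0,0]],"roll":[-3,-5,-5]}'; python3 -c "$M"
python3 -m crank '{"grip":[0.1,0.1,0.1],"slide":[[0,0,0],[0,0,0],[0,0,0]],"roll":[-3,-4,-4]}'; python3 -c "$M"
python3 - <<'E'
from fit import *
p=np.load("p.npy");d=manip.get_image("wrist");s=manip.get_image("top")
p[1]+=.0003
f=d["frame"].copy();g=s["frame"]
for deg in (75,90):
  fi=np.radians(63.2-deg);R=lambda r,w,h:W(p,pan(0,0,h)+r*(np.cos(fi)*u+np.sin(fi)*v)+w*(-np.sin(fi)*u+np.cos(fi)*v))
  q=proj(d,[R(.042,.009,.083),R(.042,-.009,.083),R(-.042,-.009,.083),R(-.042,.009,.083)])
  print(deg,q.round(0).tolist()); cv2.polylines(f,[q.round().astype(np.int32)],True,(255,0,0) if deg==75 else (0,255,0),1)
  q=proj(s,[R(.042,.009,.083),R(.042,-.009,.083),R(-.042,-.009,.083),R(-.042,.009,.083)]);print("top",((q-[195,115])*4+[360,0]).round(0).tolist())
b=cv2.resize(g[115:215,195:305],(440,400),interpolation=cv2.INTER_CUBIC)
cv2.imwrite("pics/w5.png",np.hstack([f[:,150:510],b])[:,:,::-1])
E
```

```text
clock: 7.15
position: [0.6229, 0.2121, 0.1404]
ee_rot: [0.673, 0.224, 0.67, -0.219]
contact_force: [3.6, 3.4, 1.6]
width: 0.0176
moment [ 2.37 -1.58  0.93]
clock: 7.45
position: [0.6229, 0.2121, 0.1406]
ee_rot: [0.665, 0.247, 0.662, -0.242]
contact_force: [5.0, 3.8, 2.4]
width: 0.0174
moment [ 2.37 -1.73  0.89]
75 [[344.0, 360.0], [305.0, 366.0], [265.0, 186.0], [301.0, 176.0]]
top [[560.0, 164.0], [587.0, 177.0], [538.0, 296.0], [511.0, 284.0]]
90 [[320.0, 366.0], [281.0, 362.0], [287.0, 178.0], [324.0, 178.0]]
top [[578.0, 171.0], [601.0, 190.0], [521.0, 290.0], [498.0, 272.0]]
```

View pics/w5.png

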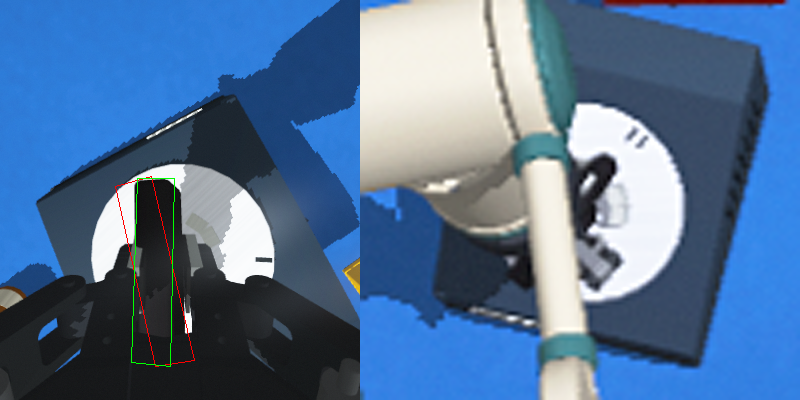

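The wrist view shows the bar's tail end at about (135–181, 182) in the crop, close to the green 90° outline. Width and tilt don't quite agree with it, so I'll measure the angle numerically from the bar's silhouette.

```bash
cat > ang.py <<'E'
from fit import *
p=np.load("p.npy");p[1]+=.0003
def meas(rows,lo,hi,thr=45,pulls=(.014,.018,.022),show=True):
    d=manip.get_image("wrist");g=cv2.cvtColor(d["frame"],cv2.COLOR_RGB2GRAY)
    L=[];
    for r in rows:
        k=np.where(g[r,lo:hi]<thr)[0]+lo; L.append((k.min(),k.max()) if len(k) else (0,0))
    L=np.array(L,float)
    if show: print("obs",dict(zip(rows,L.tolist())))
    def pred(deg,pull,dx,dy):
        fi=np.radians(63.2-deg);pp=p.copy();pp[0]+=dx;pp[1]+=dy
        P=[W(pp,pan(0,0,.047+pull+z)+x*(np.cos(fi)*u+np.sin(fi)*v)+w*(-np.sin(fi)*u+np.cos(fi)*v)) for x in(-.042,.042) for w in(-.009,.009) for z in(-.022,.018)]
        h=cv2.convexHull(proj(d,P).astype(np.float32)); m=np.zeros((1600,2560),np.uint8)
        cv2.fillConvexPoly(m,(h*4).round().astype(np.int32),1)
        return np.array([(k.min()/4,k.max()/4) if len(k:=np.where(m[r*4])[0]) else (0,0) for r in rows])
    out=[]
    for pull in pulls:
        for deg in np.arange(60,102,2.):
            # lateral calibration offset absorbed by a common column shift
            e=pred(deg,pull,0,0)-L; out.append((np.std(e),e.mean(),deg,pull,e.std(0).round(1).tolist()))
    out.sort(key=lambda o:o[0])
    for o in out[:8]: print(np.round(o[0],2),"shift",np.round(o[1],1),"deg",o[2],"pull",o[3],o[4])
if __name__=="__main__": meas(list(range(188,244,6)),262,350)
E
python3 ang.py
```

```text
obs {188: [285.0, 326.0], 194: [285.0, 329.0], 200: [285.0, 330.0], 206: [285.0, 330.0], 212: [285.0, 330.0], 218: [286.0, 330.0], 224: [286.0, 330.0], 230: [286.0, 330.0], 236: [286.0, 334.0], 242: [285.0, 335.0]}
1.58 shift 0.2 deg 86.0 pull 0.014 [0.5, 1.5]
1.77 shift 1.8 deg 88.0 pull 0.014 [0.5, 1.9]
1.82 shift -1.4 deg 84.0 pull 0.014 [1.0, 1.2]
2.02 shift 3.4 deg 90.0 pull 0.014 [0.9, 2.4]
2.06 shift -3.1 deg 82.0 pull 0.014 [1.5, 1.2]
2.37 shift -1.4 deg 86.0 pull 0.018 [0.6, 1.6]
2.39 shift 5.0 deg 92.0 pull 0.014 [1.4, 2.8]
2.42 shift 0.3 deg 88.0 pull 0.018 [0.5, 2.0]
```

```bash
M='import numpy as np;from rig import manip;s=manip.get_state();print("moment",s["moment"].round(2))'
python3 -m crank '{"grip":[0.1,0.1,0.1],"slide":[[0,0,0],[0,0,0],[0,0,0]],"roll":[-2,-4,-4]}'; python3 -c "$M"
python3 ang.py | sed -n 1,4p
python3 -m crank '{"grip":[0.1,0.1,0.1],"slide":[[0,0,0],[0,0,0],[0,0,0]],"roll":[-2,-4,-4]}'; python3 -c "$M"
python3 ang.py| sed -n 1,4p
```

```text
clock: 7.9
position: [0.6234, 0.2127, 0.1407]
ee_rot: [0.656, 0.271, 0.653, -0.265]
contact_force: [5.2, 5.6, 2.1]
width: 0.0174
moment [ 2.82 -1.99  1.06]
obs {188: [269.0, 325.0], 194: [283.0, 329.0], 200: [283.0, 329.0], 206: [284.0, 330.0], 212: [284.0, 330.0], 218: [284.0, 330.0], 224: [284.0, 330.0], 230: [284.0, 330.0], 236: [284.0, 334.0], 242: [284.0, 335.0]}
2.97 shift -1.9 deg 86.0 pull 0.014 [3.8, 1.3]
3.0 shift -3.6 deg 84.0 pull 0.014 [3.7, 1.3]
3.05 shift -0.3 deg 88.0 pull 0.014 [3.9, 1.4]
clock: 8.25
position: [0.6236, 0.2133, 0.1407]
ee_rot: [0.647, 0.293, 0.644, -0.286]
contact_force: [5.7, 6.6, 1.2]
width: 0.0177
moment [ 3.03 -2.09  1.98]
obs {188: [279.0, 322.0], 194: [279.0, 327.0], 200: [279.0, 327.0], 206: [280.0, 327.0], 212: [280.0, 328.0], 218: [280.0, 328.0], 224: [281.0, 329.0], 230: [281.0, 329.0], 236: [282.0, 334.0], 242: [282.0, 335.0]}
2.09 shift 1.6 deg 92.0 pull 0.014 [0.3, 2.2]
2.1 shift -0.1 deg 90.0 pull 0.014 [0.7, 1.9]
2.26 shift 3.1 deg 94.0 pull 0.014 [0.6, 2.6]
```

The z moment doubled on that last step and the silhouette gives about 90–92°, so the handle is at its end stop. Pushing home along the axis.

```bash
M='import numpy as np;from rig import manip;s=manip.get_state();print("moment",s["moment"].round(2))'
python3 -m crank '{"grip":[0.1,0.1,0.1,0.1,0.1],"slide":[[0.12,-0.03,-0.27],[0.25,-0.06,-0.54],[0.37,-0.09,-0.82],[0.5,-0.11,-1.09],[0.5,-0.11,-1.09]],"roll":[1,2,2,2,2]}'; python3 -c "$M"
python3 -m crank '{"grip":[0.1,0.1,0.1,0.1,0.1],"slide":[[0.08,-0.02,-0.18],[0.16,-0.04,-0.36],[0.24,-0.06,-0.54],[0.32,-0.08,-0.72],[0.32,-0.08,-0.72]],"roll":[0,0,0,0,0]}'; python3 -c "$M"
```

```text
clock: 8.8
position: [0.6284, 0.2119, 0.13]
ee_rot: [0.651, 0.282, 0.649, -0.275]
contact_force: [3.8, 6.2, 1.2]
width: 0.0176
moment [ 2.99 -1.91  1.54]
clock: 9.3
position: [0.6304, 0.2116, 0.1256]
ee_rot: [0.651, 0.282, 0.649, -0.275]
contact_force: [-1.6, 6.7, 14.7]
width: 0.0175
moment [ 2.94 -1.01  1.42]
```

```bash
M='import numpy as np;from rig import manip;s=manip.get_state();print("moment",s["moment"].round(2))'
python3 -m crank '{"grip":[0.1,0.1,0.1,0.1],"slide":[[0.08,-0.02,-0.18],[0.16,-0.04,-0.36],[0.16,-0.04,-0.36],[0.16,-0.04,-0.36]],"roll":[0,0,0,0]}'; python3 -c "$M"
```

```text
clock: 9.7
position: [0.6306, 0.2117, 0.1253]
ee_rot: [0.651, 0.282, 0.649, -0.275]
contact_force: [-8.4, 5.5, 30.1]
width: 0.0173
moment [2.82 0.08 1.43]
```

```bash
python3 - <<'E'
from h import *
d=manip.get_image("wrist");s=manip.get_image("scene");b=cv2.resize(s["frame"][115:215,347:457],(440,400),interpolation=cv2.INTER_CUBIC)
cv2.imwrite("pics/w6.png",np.hstack([d["frame"][:,150:510],b])[:,:,::-1])
E
python3 -c "
import ang
ang.meas(list(range(188,244,6)),262,350,pulls=(-.004,0,.004,.008))"
```

```text
obs {188: [280.0, 323.0], 194: [280.0, 327.0], 200: [281.0, 328.0], 206: [281.0, 328.0], 212: [281.0, 328.0], 218: [281.0, 329.0], 224: [282.0, 329.0], 230: [282.0, 329.0], 236: [282.0, 334.0], 242: [282.0, 335.0]}
1.79 shift 0.7 deg 90.0 pull -0.004 [0.5, 1.8]
1.8 shift 2.3 deg 92.0 pull -0.004 [0.3, 2.2]
1.82 shift -1.0 deg 88.0 pull -0.004 [1.0, 1.5]
2.06 shift -2.4 deg 86.0 pull -0.004 [1.6, 1.4]
2.08 shift 4.0 deg 94.0 pull -0.004 [0.7, 2.7]
2.42 shift -4.2 deg 84.0 pull -0.004 [2.1, 1.4]
2.46 shift 5.5 deg 96.0 pull -0.004 [1.3, 3.1]
2.49 shift -1.2 deg 90.0 pull 0 [0.5, 2.0]
```

View pics/w6.png

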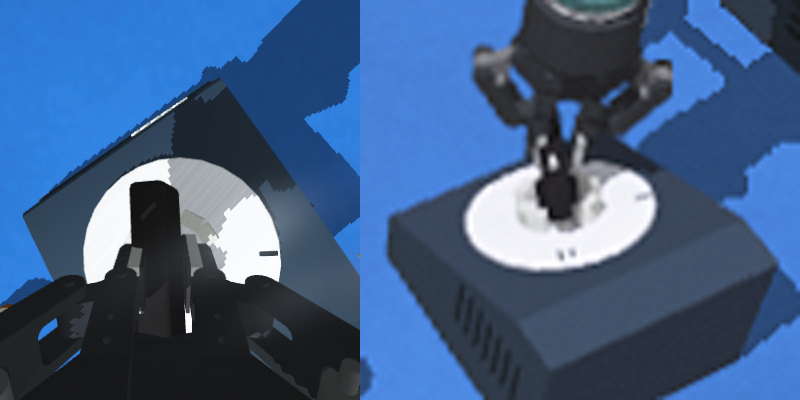

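The bar's nose side and the single mark (270,253 in the crop) look right, and the scene view shows the bar seated in the collar. A 30 N push gave no further travel. I'll relieve the load, let go and rise.

```bash
python3 -m crank '{"grip":[0.1,0.1,0.3,0.45,0.6,0.6,0.6,0.6],"slide":[[-0.08,0.02,0.18],[-0.12,0.03,0.27],[-0.12,0.03,0.27],[-0.12,0.03,0.27],[-0.12,0.03,0.27],[-0.12,0.03,0.27],[-0.12,0.03,0.27],[-0.12,0.03,0.27]],"roll":[0,0,0,0,0,0,0,0]}'
python3 -m crank '{"grip":[0.6,0.6,0.6,0.6,0.6,0.6,0.6,0.6,0.6],"slide":[[0,0,1],[0,0,2],[0,0,4],[0,0,7],[0,0,10],[0,0,13],[0,0,14],[0,0,14],[0,0,14]],"roll":[0,0,0,0,0,0,0,0,0]}'
python3 - <<'E'
from fit import *
p=np.load("p.npy");p[1]+=.0003
d=manip.get_image("wrist");s=manip.get_image("scene");b=cv2.resize(s["frame"][115:215,347:457],(440,400),interpolation=cv2.INTER_CUBIC)
f=d["frame"].copy()
for pull,col in((0,(0,255,0)),(.012,(255,0,0))):
    fi=np.radians(63.2-90);R=lambda r,w,h:W(p,pan(0,0,h)+r*(np.cos(fi)*u+np.sin(fi)*v)+w*(-np.sin(fi)*u+np.cos(fi)*v))
    h=.065+pull;q=proj(d,[R(.042,.009,h),R(.042,-.009,h),R(-.042,-.009,h),R(-.042,.009,h)]);cv2.polylines(f,[q.round().astype(np.int32)],True,col,1)
f=cv2.resize(f[110:290,210:390],(400,400),interpolation=cv2.INTER_NEAREST)
cv2.imwrite("pics/w7.png",np.hstack([f,b[:,40:]])[:,:,::-1])
E
```

```text
clock: 10.65
position: [0.6289, 0.2074, 0.1198]
ee_rot: [0.649, 0.279, 0.65, -0.28]
contact_force: [0.4, -0.7, 0.2]
width: 0.0512
clock: 11.55
position: [0.6287, 0.2075, 0.2594]
ee_rot: [0.649, 0.279, 0.65, -0.28]
contact_force: [0.7, 0.9, -0.1]
width: 0.0512
```

View pics/w7.png

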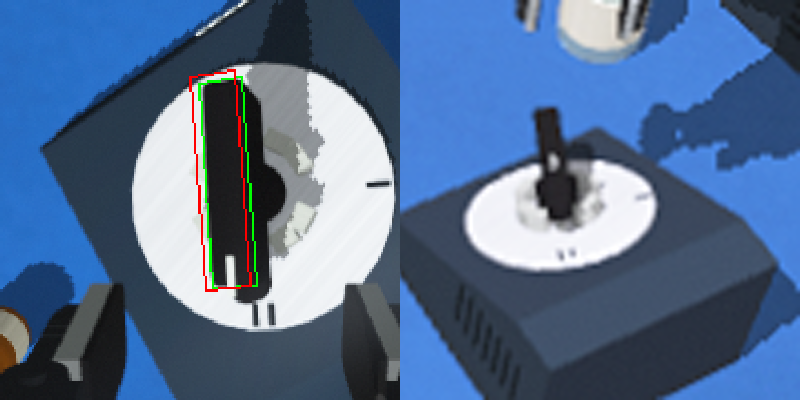

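Released: the bar matches the green "home" outline, with the nose end at (250,290) facing the double mark at (262,313). As a last check that it is fully home, I'll press on its top with shut fingers.

```bash
python3 -m crank '{"grip":[0,0,0,0,0,0,0,0,0,0,0,0],"slide":[[-0.4,0.15,0],[-0.4,0.15,0],[-0.4,0.15,0],[-0.4,0.15,0],[-0.4,0.15,0],[-0.4,0.15,-3],[-0.4,0.15,-6],[-0.4,0.15,-8],[-0.4,0.15,-9.5],[-0.4,0.15,-10.5],[-0.4,0.15,-10.8],[-0.4,0.15,-10.8]],"roll":[0,0,0,0,0,0,0,0,0,0,0,0]}'
for i in 1 2; do python3 -m crank '{"grip":[0,0,0],"slide":[[0,0,-0.1],[0,0,-0.2],[0,0,-0.2]],"roll":[0,0,0]}' | grep -E "pos|force"; done
```

```text
clock: 12.85
position: [0.6254, 0.2091, 0.154]
ee_rot: [0.65, 0.28, 0.649, -0.28]
contact_force: [-2.5, -1.7, 4.4]
width: -0.0002
position: [0.6255, 0.2092, 0.1536]
contact_force: [-3.4, -0.2, 9.5]
position: [0.6257, 0.2094, 0.1533]
contact_force: [-5.5, -0.4, 17.0]
```

```bash
python3 -m crank '{"grip":[0,0,0],"slide":[[0,0,-0.1],[0,0,-0.2],[0,0,-0.2]],"roll":[0,0,0]}' | grep -E "pos|force"
python3 -m crank '{"grip":[0,0,0,0,0,0,0,0],"slide":[[0,0,0.5],[0,0,2],[0,0,6],[0,0,11],[0,0,16],[-5,0,16],[-10,0,16],[-10,0,16]],"roll":[0,0,0,0,0,0,0,0]}'
python3 - <<'E'
from h import *
t=manip.get_image("top");s=manip.get_image("scene")
a=cv2.resize(t["frame"][90:250,140:340],(500,400),interpolation=cv2.INTER_CUBIC)
b=cv2.resize(s["frame"][60:260,310:460],(300,400),interpolation=cv2.INTER_CUBIC)
cv2.imwrite("pics/w8.png",np.hstack([a,b])[:,:,::-1])
E
```

```text
position: [0.6259, 0.2095, 0.153]
contact_force: [-7.7, -0.8, 23.4]
clock: 14.55
position: [0.5181, 0.2089, 0.3072]
ee_rot: [0.648, 0.278, 0.651, -0.28]
contact_force: [0.2, -0.1, -0.0]
width: -0.0001
```

View pics/w8.png

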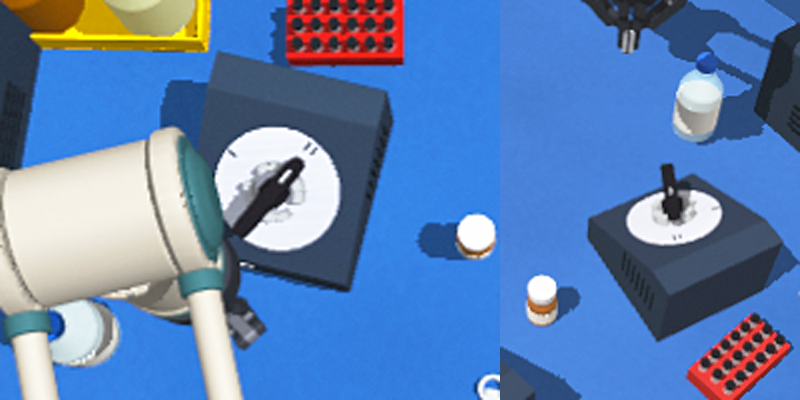

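The nose (about 300,160) points at the double mark (310,147). The jar and bottle are upright in place, and the robot is clear. Handing in.

```bash
python3 -c "
from rig import manip;print(manip.sign_off())"
```

```text
the job is handed in; nothing more can be done
None
```

The purge valve is switched over and handed in at about 14.6 s. I pulled the handle out about 18 mm, turned it clockwise to its stop, pushed it home and let go.

**Last checks**
- **Turn:** the bar's outline in the wrist camera gave about 90°, and the last pictures show the nose at the double mark.
- **Home:** a 30 N push in the grip gave no further travel. Pressing on top with shut fingers up to 23 N moved the fingertips only about 1 mm.
- **Position after release:** the bar matched the outline drawn for the home position.
- **Surroundings:** the jar and the clear bottle look upright and in place. The amber bottle was outside the last picture, but the arm never went near it. The robot was clear of everything when I handed in.

**Where the checks disagreed**
- **Height:** silhouette fits read about 4 mm low both out and home, with the right travel between them. I took this as a constant offset.
- **Tool position:** the tool stopped about 1–3 mm short of its starting height while pushing home. I put this down to arm flex and grip shift.
- **Grip width:** the opening during the turn was narrower than my tilt model predicted. I relied on the picture and the turning moment, which rose at the stop.

I viewed 10 pictures in all.

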